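# Change over the inclined cartridge priming stand

## Task

Change over the priming stand: put every spent cartridge with a red end down inside the yellow waste tray (one may lie on another), and lay every new cartridge there is flat and side by side on the sloping deck, window up, blue vent end uphill, pointing straight up the slope, with its lower end resting against the steel cleat. Then bring the clear cover down and press its tab until the catch snaps and holds it fully shut. Do not knock over the cup or the bottle behind.

Things in the scene. Friction and masses are not known exactly. Their poses are not given: they have to be found in the camera images.
- stand: fixed inclined priming stand, 325 mm wide (y = -177 to 148 mm), 150 mm deep; its teal deck slopes up away from the robot at 0.349 rad (20 deg), with a steel cleat along the lower edge, a clear cover hinged along the deck's left end and a black catch housing at its right end. Origin on the worktop under the deck's origin; x uphill (level), y left, z up
- deck: the sloping teal deck. Origin on its surface at the uphill face of the cleat, 26 mm over the worktop; x up the slope, y left along the cleat, z square off the deck. Free for x = 0 to 120, y = -98 to 98 mm (3 mm rims there, plain shoulders beyond). Cleat at x = -10 to 0, 10 mm high. Catch housing y = -174 to -145, 26 mm high. Deck and cartridges are slippery (friction about 0.2): a cartridge slides down to the cleat
- cover (a joint): angle of the clear, blue-edged cover, rad: 0 shut (parallel to the deck, underside 36 mm over it), 1.57 square to the deck, 1.72 fully open, where it stays leaning left. Hinge damped (0.16 N m s/rad): tipped right below 1.55 it sinks by itself in a few seconds and rests ajar at about 0.065 on a spring catch. About 5 to 8 N down on the tab then snaps it under the catch, which holds it below 0.02
- cover_hinge (a point): middle of the cover's hinge axis, which runs along the deck's x: at x = 57, y = 140, z = 36 mm in the deck's frame. The panel is 122 mm wide (along the axis), 4 to 6 mm thick, reaches 284 mm from the axis; in the middle the finger tab carries on to 318 mm
- cover_tab (a point): middle of the blue finger tab on the cover's free edge, 302 mm from the hinge axis; tab 50 mm wide, 8 mm thick (4 mm either side of this point), from 280 to 318 mm from the axis. Topmost when the cover is open, at the right end when shut
- cart_1_center (a point): new cartridge: white plastic bar 96 x 34 x 18 mm, 60 g, blue vent end and black window on top; may be absent. Its centre; x along the 96 mm length towards the blue vent end, z up out of the window
- cart_1_vent (a point): middle of the blue vent end's face, 48 mm from the centre of that cartridge
- cart_2_center (a point): new cartridge: white plastic bar 96 x 34 x 18 mm, 60 g, blue vent end and black window on top; may be absent. Its centre; x along the 96 mm length towards the blue vent end, z up out of the window
- cart_2_vent (a point): middle of the blue vent end's face, 48 mm from the centre of that cartridge
- cart_3_center (a point): new cartridge: white plastic bar 96 x 34 x 18 mm, 60 g, blue vent end and black window on top; may be absent. Its centre; x along the 96 mm length towards the blue vent end, z up out of the window
- cart_3_vent (a point): middle of the blue vent end's face, 48 mm from the centre of that cartridge
- spent_1_center (a point): spent cartridge: grey bar 96 x 34 x 18 mm with a red end, otherwise like the new ones; may be absent; it starts on the sloping deck against the cleat. Its centre; x along the length towards the red end, z up out of the window
- spent_2_center (a point): spent cartridge: grey bar 96 x 34 x 18 mm with a red end, otherwise like the new ones; may be absent; it starts on the sloping deck against the cleat. Its centre; x along the length towards the red end, z up out of the window
- waste_tray: fixed yellow open tray, 160 (its x) x 110 (its y) mm, 35 mm high, walls and floor 4 mm thick; origin under its centre, on the worktop
- cart_1: centre of the underside of that cartridge, 9 mm below its centre; axes as at the centre
- cart_2: centre of the underside of that cartridge, 9 mm below its centre; axes as at the centre
- cart_3: centre of the underside of that cartridge, 9 mm below its centre; axes as at the centre
- spent_1: centre of the underside of that cartridge, 9 mm below its centre; axes as at the centre
- spent_2: centre of the underside of that cartridge, 9 mm below its centre; axes as at the centre
- specimen_cup_3: bystander: specimen cup with a teal lid, 62 mm across, 70 mm high, at the back of the worktop; origin under it
- reagent_3: bystander: small brown bottle with a red cap, 34 mm across, 76 mm high, at the back; origin under it
Not all that is in view belongs to the job. Leave any orange look-alike of the spent_2 alone.

How it is judged:
By the outcome, as a careful person would: the job done as asked, in the order asked, and still so for the second after the job is handed in, with the robot touching nothing.
Of spent_1, spent_2 only 1 to 2 are there at a start; the rules pass over those that are not, and their reading is None.
Of cart_1, cart_2, cart_3 only 2 to 3 are there at a start; the rules pass over those that are not, and their reading is None.
At some moment in a run one of spent_1, spent_2 may be knocked a few centimetres aside while the robot is not near it.
It also fails if it takes over 210 s, if anything falls off the work surface, if the arm or the gripper's body presses on something with over 40 N, if the wrist force passes 120 N, or if a joint passes its speed limit or range.

## Robot

A 6-joint arm with a two-finger parallel gripper is mounted at the origin on a cart in front of the work surface, level with it; the furniture and walls round the work are solid. World frame = base frame: x ahead of the robot, y to its left, z up, the work surface at z = 0. Lengths are in m, angles in rad, forces in N, time in s.
With the tool pointing down it reaches from about 0.25 to 0.775 m from the base axis. Payload 4 kg.
Tool frame: the origin (TCP) lies between the finger pads; the fingertips stand 25 mm ahead of it and the grasp point (between the pads) lies 6 mm ahead of it (robot.tip_reach is the z of the fingertips in the tool frame, in m); z points along the fingers, y is the line along which they close (so a half turn about z gives the same grasp; the last joint's range is limited). The gripper opens to 94 mm and grips with 3 to 60 N. Pads are 16 mm wide; open, the fingers measure 119 mm over their backs; the gripper's body (75 mm by 177 mm) begins 78 mm behind the grasp point.
Start: joints at [1.165, 0.087, 1.371, -0, 1.684, -0.103], TCP at [0.164, 0.525, 0.231] pointing down, gripper open.
Joint ranges: [-3.1, 3.1], [-0.76, 2.03], [0.27, 2.55], [-1.08, 4.22], [0.17, 2.65], [-2.57, 2.57]. Speed limits (rad/s): [2.79, 2.79, 3.14, 3.14, 3.14, 3.14].

## Interface

Orientations are given as [roll, pitch, yaw] about the fixed x, y, z axes, in that order (R = Rz(yaw) Ry(pitch) Rx(roll)).
In Python, from bench import robot gives the robot as it stands. The module is installed in compiled form; this text tells all that it offers.
- The arm moves only by the shell command python3 -m handwheel 'ROWS'. ROWS is JSON, a list of rows, each a list of 3 entries, a list of its own where there are three numbers: the turn, a rotation vector about the world's x, y, z in units of 90 degrees (1.0 is 90 degrees), then the shift along the world's x, y, z in units of 0.05 m (1.0 is 0.05 m), then the closure, from 0 (fully open) to 1 (shut). A call has 1 to 5 rows; each row shifts and turns the commanded pose from where the row before left it; what a row does not reach is not made up. A row lasts 1/10 s, in which the tool goes at most 50 mm and 8.59 degrees, less where a joint would pass 70% of its speed; a pose out of reach is approached as far as the arm can. A call with a number of a shift or a turn outside -1 to 1 is refused whole. A call with a gripper value outside its range is refused whole. The fingers move at their own pace and stop on an object; the grip force is fixed at half the most. Time passes only in rows, so rows that do not move let the fingers close. It gives the time, the measured TCP pose, the force, the opening and the grip force at its end, in the units of the state.
- robot.get_obs(): the state, without advancing time (a new reading comes with each control period).
- robot.snapshot(name): name is "side" or "top" or "wrist"; returns (picture, depth): 480x640x3 uint8, red, green, blue; 480x640 float32, m along the optical axis (not along the pixel's ray), 0 where there is no reading.
- robot.calibration(name): a dict with "mtx" (3x3 intrinsics, pixels), "D" ([k1, k2, p1, p2, k3] as OpenCV has them; the pictures are not rectified), "extrinsics" (4x4, takes a point from camera to world coordinates); the wrist camera has in their place "hand_eye" (4x4, takes a point from camera to tool coordinates, whose origin is the TCP and whose axes are the flange's). Camera axes: x right, y down, z forward; pixel columns grow to the right and rows downward; lengths in m; the calibration is good to about 2 mm. A picture is of the moment at which its call begins: read the wrist's pose just before it. calibration takes no time and is no camera call.
- robot.close_job(): hands the job in; it is judged then, once.
Trained networks look in the newest picture that a camera, given by its name, has taken for a name from the list of things; names that differ only in an ending like _2 or _b are one class to them, and where a whole thing is asked for, a point or a joint stands for the part that bears it (a point fixed in the world has none). Each returns a list of dicts, best first, with "p" (0 to 1); they miss things now and then, are a little off and sometimes report something else, mostly with a low value. They report only what shows in the picture. A call takes as long as a camera call. They do not tell look-alikes from the thing itself.
- robot.boxes_of(query, camera): "bbox" ([left, top, right, bottom] in pixels, round what is visible of it).
The state is a dict: "time": time; "joint_positions": joint angles; "qvel": joint speeds; "joint_torque": joint torques, N m; "tool_pos": TCP position; "ee_rot": TCP orientation; "wrist_force": force on the tool from outside, world axes, zero at the start; "wrist_torque": the same for the moment, N m; "width": finger opening in m; "finger_force": force on a finger pad.
Only numpy, scipy, OpenCV 4.12 (cv2) and the standard library are available. Lean on these libraries where they do the work, as an engineer would, in place of code of your own. Each camera call takes 0.05 s, during which the arm holds its last target. There are 200 camera calls.

## Working session

There is one attempt and no reset: what is moved stays moved. The work goes in short steps, Python scripts to look and compute and a shell command to move; the robot and the scene stay as the last step left them, time stands still between calls to the robot, and variables do not carry over. Pictures are saved under pics/ and viewed, at most 14 in all, crops included, and the job is handed in when it is done.

```bash
mkdir -p pics
cat > h.py <<'E'
import numpy as np, cv2
from bench import robot
from scipy.spatial.transform import Rotation as Rn
def snap(n):
    o=robot.get_obs(); im,d=robot.snapshot(n); c=robot.calibration(n)
    if n=="wrist":
        T=np.eye(4);T[:3,:3]=Rn.from_euler('xyz',o["ee_rot"]).as_matrix();T[:3,3]=o["tool_pos"]
        T=T@np.array(c["hand_eye"])
    else: T=np.array(c["extrinsics"])
    return im,d,np.array(c["mtx"],float),np.array(c["D"],float),T
def cloud(s):
    im,d,K,D,T=s
    v,u=np.mgrid[:480,:640]
    p=cv2.undistortPoints(np.stack([u,v],-1).reshape(-1,1,2).astype(float),K,D).reshape(480,640,2)
    P=np.dstack([p[...,0]*d,p[...,1]*d,d])
    return P@T[:3,:3].T+T[:3,3]
def save(im,name): cv2.imwrite("pics/"+name,cv2.cvtColor(im,cv2.COLOR_RGB2BGR))
def st():
    o=robot.get_obs(); print(round(o["time"],2),np.round(o["tool_pos"],4),np.round(o["ee_rot"],3),np.round(o["wrist_force"],1),round(o["width"],4),np.round(o["finger_force"],1),np.round(o["joint_positions"],2))
E
python3 - <<'E'
from h import *
st()
for n in("top","side"):
    s=snap(n); save(s[0],n+"0.png"); np.savez(n+"0.npz",im=s[0],P=cloud(s))
    print(n,np.round(s[4],2).tolist())
    for q in ("cart_1","spent_1","waste_tray","stand","cover","cover_tab","specimen_cup_3","reagent_3"):
        print(q,[(np.round(b["bbox"]).astype(int).tolist(),round(b["p"],2)) for b in robot.boxes_of(q,n)])
E
```

```text
0.0 [0.1638 0.5245 0.2293] [-3.139 -0.     2.839] [-0.   0.  -0.1] 0.0938 0.0 [ 1.16  0.09  1.37  0.    1.68 -0.1 ]
top [[0.01, -1.0, 0.06, 0.49], [-1.0, -0.01, -0.01, -0.01], [0.01, -0.06, -1.0, 1.62], [0.0, 0.0, 0.0, 1.0]]
cart_1 [([381, 270, 392, 304], 0.93), ([411, 274, 426, 308], 0.84)]
spent_1 [([221, 254, 236, 291], 0.94), ([273, 258, 288, 297], 0.71)]
waste_tray [([439, 249, 489, 309], 0.62)]
stand [([143, 240, 326, 338], 0.79)]
cover [([223, 259, 235, 291], 0.65), ([142, 250, 204, 342], 0.64)]
cover_tab [([146, 250, 202, 340], 0.89)]
specimen_cup_3 [([439, 250, 485, 308], 0.24)]
reagent_3 []
side [[0.91, -0.2, 0.36, 0.16], [-0.41, -0.39, 0.82, -0.94], [-0.02, -0.9, -0.44, 0.59], [0.0, 0.0, 0.0, 1.0]]
cart_1 [([280, 359, 339, 389], 0.97), ([272, 330, 320, 355], 0.77)]
spent_1 [([228, 230, 267, 253], 0.79), ([239, 249, 278, 275], 0.59), ([217, 224, 230, 240], 0.4)]
waste_tray [([300, 367, 421, 457], 0.82), ([284, 360, 338, 390], 0.51)]
stand [([169, 108, 312, 308], 0.76)]
cover [([168, 110, 259, 231], 0.9)]
cover_tab [([173, 107, 260, 230], 0.64)]
specimen_cup_3 [([389, 265, 418, 304], 0.97), ([170, 112, 261, 232], 0.64), ([300, 368, 418, 458], 0.42)]
reagent_3 [([443, 296, 464, 332], 0.72)]
```

View pics/top0.png

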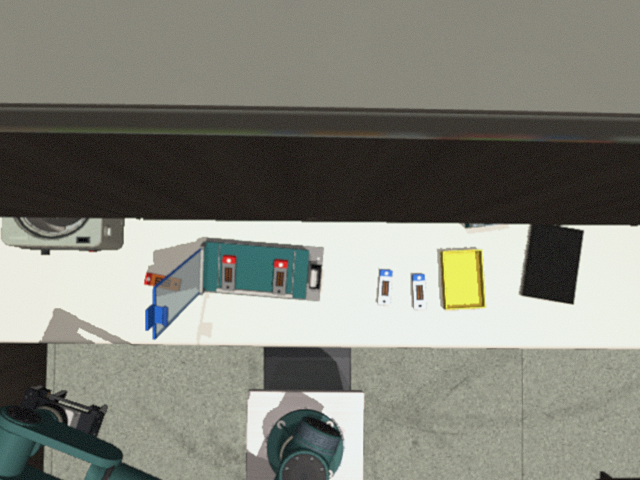

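View pics/side0.png

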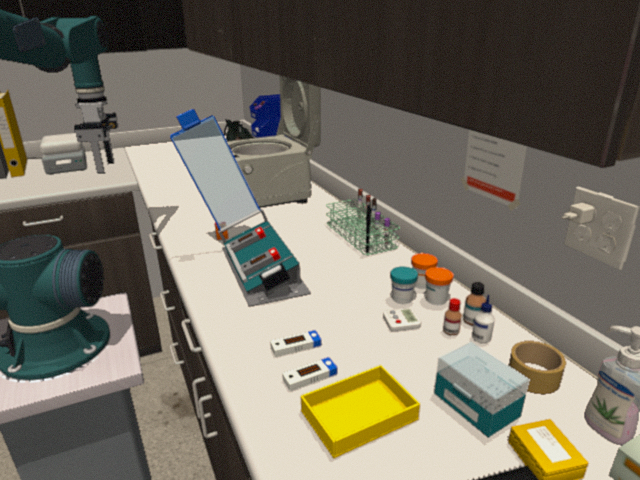

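Top view: spent cartridges at (229,273) and (280,276) on the deck. The orange look-alike lies at (158,281) beside the stand under the cover, and I'll leave it alone. New cartridges are at (386,287) and (419,291), both with blue ends up in the image; the tray is at (462,279). The side view agrees, with spents at (248,241) and (260,261), news at (297,343) and (310,374), and the orange piece at (222,232).

```bash
cat >> h.py <<'E'
def deckfit(s=None): pass
def seg(im,P,lo,hi,box=None):
    h=cv2.cvtColor(im,cv2.COLOR_RGB2HSV); m=cv2.inRange(h,lo,hi)
    if box: 
        k=np.zeros_like(m);k[box[1]:box[3],box[0]:box[2]]=1;m=m*k
    return (m>0)&(np.abs(P).sum(-1)>0)
E
python3 - <<'E'
from h import *
z=np.load("top0.npz");im,P=z["im"],z["P"]
top=lambda u,v:np.round(P[v,u],3)
# teal deck plane
m=seg(im,P,(80,80,40),(100,255,200),(205,240,310,300)); Q=P[m]
for i in range(4):
    A=np.c_[Q[:,:2],np.ones(len(Q))];c=np.linalg.lstsq(A,Q[:,2],rcond=None)[0];r=A@c-Q[:,2];Q=Q[abs(r)<.006]
print("deck plane",c,len(Q),"slope",np.arctan(np.hypot(*c[:2])),"yaw",np.arctan2(c[1],c[0]))
print("deck teal ext",Q.min(0),Q.max(0))
yaw=np.arctan2(c[1],c[0]);R=Rn.from_euler('z',-yaw).as_matrix()
q=Q@R.T;print("in yawed",np.percentile(q,[1,99],axis=0))
import itertools
for nm,b in dict(new1=(376,264,396,310),new2=(406,268,430,314),sp1=(218,250,240,296),sp2=(270,255,292,300)).items():
    sub=P[b[1]:b[3],b[0]:b[2]].reshape(-1,3)
    s=im[b[1]:b[3],b[0]:b[2]].reshape(-1,3)
    if nm[0]=='n': k=(sub[:,2]>0.010)&(sub[:,2]<.05)
    else: k=(sub[:,2]-(sub[:,:2]@c[:2]+c[2])>0.010)
    S=sub[k]; rect=cv2.minAreaRect((S[:,:2]*1000).astype(np.float32)); print(nm,k.sum(),np.round(S.mean(0),4),rect)
    hs=cv2.cvtColor(im,cv2.COLOR_RGB2HSV)[b[1]:b[3],b[0]:b[2]].reshape(-1,3)
    kk=k&(hs[:,1]>120)&(hs[:,2]>80); print("  end",np.round(sub[kk].mean(0),4),kk.sum())
m=seg(im,P,(24,120,100),(34,255,255),(430,240,495,315));T=P[m];T=T[T[:,2]>.025];print("tray",cv2.minAreaRect((T[:,:2]*1000).astype(np.float32)))
m=seg(im,P,(105,150,80),(125,255,255),(140,300,172,335));T=P[m];print("tab",T.mean(0),T.min(0),T.max(0))
# side
z=np.load("side0.npz");im,P=z["im"],z["P"]
m=seg(im,P,(105,150,80),(125,255,255),(170,105,205,130));T=P[m];print("tab side",T.mean(0),T.min(0),T.max(0))
m=seg(im,P,(80,80,40),(100,255,200),(225,210,305,300)); Q=P[m]
for i in range(4):
    A=np.c_[Q[:,:2],np.ones(len(Q))];c=np.linalg.lstsq(A,Q[:,2],rcond=None)[0];r=A@c-Q[:,2];Q=Q[abs(r)<.006]
print("side deck plane",c,len(Q),np.arctan(np.hypot(*c[:2])),np.arctan2(c[1],c[0]))
for u,v in((404,285),(453,318),(425,270),(437,285)): print(np.round(P[v,u],3))
m=seg(im,P,(24,120,100),(34,255,255),(295,365,425,460));T=P[m];T=T[T[:,2]>.030];print("tray",cv2.minAreaRect((T[:,:2]*1000).astype(np.float32)))
for nm,b in dict(new1=(268,326,324,358),new2=(278,355,342,392)).items():
    sub=P[b[1]:b[3],b[0]:b[2]].reshape(-1,3);k=(sub[:,2]>0.013)&(sub[:,2]<.03);S=sub[k];print(nm,k.sum(),np.round(S.mean(0),4),cv2.minAreaRect((S[:,:2]*1000).astype(np.float32)))
m=(P[...,2]>.004)
E
```

```text
deck plane [ 0.40458901 -0.11786195 -0.12669154] 864 slope 0.39882326096469295 yaw -0.28346793833277023
deck teal ext [0.42432189 0.10067642 0.02247721] [0.55106598 0.26693982 0.08014863]
in yawed [[0.36393332 0.23296851 0.02583263]
 [0.47150548 0.39496239 0.07333358]]
new1 454 [ 0.4357 -0.2122  0.019 ] ((437.82037353515625, -212.13111877441406), (101.16011047363281, 43.79352951049805), 0.18917514383792877)
  end [ 0.4592 -0.2144  0.0187] 83
new2 435 [ 0.4263 -0.3063  0.019 ] ((426.5268859863281, -300.0177307128906), (93.18900299072266, 49.07037353515625), 0.7165868878364563)
  end [ 0.4493 -0.3052  0.0199] 72
sp1 563 [0.4639 0.2083 0.0715] ((454.96844482421875, 121.18607330322266), (248.13133239746094, 111.03268432617188), 80.71551513671875)
  end [0.4912 0.2054 0.0801] 131
sp2 216 [0.4519 0.0736 0.0892] ((452.6324462890625, 43.619529724121094), (97.00450897216797, 92.20419311523438), 82.46841430664062)
  end [0.4743 0.0685 0.1445] 41
tray ((449.5189514160156, -247.4949188232422), (157.2378692626953, 468.19287109375), 3.800042152404785)
tab [0.37791022 0.32086425 0.35413628] [0.33693895 0.29713909 0.32255757] [0.41326888 0.33745196 0.38592127]
tab side [0.37622816 0.31526444 0.35855246] [ 0.15995172 -0.94029272  0.33322321] [0.41706355 0.33815757 0.59382266]
side deck plane [ 0.34862585 -0.04226043 -0.11729848] 405 0.33772380384686573 -0.1206314427185213
[ 0.709 -0.18   0.052]
[ 0.733 -0.317  0.043]
[ 0.79  -0.145  0.053]
[ 0.771 -0.214  0.055]
tray ((368.66455078125, -661.5612182617188), (671.0371704101562, 186.32887268066406), 68.69284057617188)
new1 556 [ 0.4354 -0.2148  0.0159] ((436.5893249511719, -212.11570739746094), (38.03763198852539, 95.77522277832031), 86.780029296875)
new2 816 [ 0.4267 -0.3181  0.017 ] ((428.0387878417969, -333.66912841796875), (97.81696319580078, 88.64851379394531), 4.278694152832031)
```

```bash
python3 -m handwheel '[[[0,0,0.04],[0.1,-1,0.6],0],[[0,0,0.04],[0.1,-1,0.6],0],[[0,0,0.04],[0.1,-1,0.6],0],[[0,0,0.04],[0.1,-1,0.6],0],[[0,0,0.04],[0.1,-1,0.6],0]]'; python3 -m handwheel '[[[0,0,0],[0.4,-0.8,0],0],[[0,0,0],[0.5,-0.8,0],0],[[0,0,0],[0.6,-0.8,0],0],[[0,0,0],[0.6,-0.6,0],0],[[0,0,0],[0.6,-0.4,0],0]]'
python3 -m handwheel '[[[0,0,0],[0.4,0,0],0],[[0,0,0],[0,0,0],0],[[0,0,0],[0,0,0],0]]'
python3 - <<'E'
from h import *
st();s=snap("wrist");save(s[0],"w1.png");np.savez("w1.npz",im=s[0],P=cloud(s));print(np.round(robot.calibration("wrist")["hand_eye"],3).tolist(),s[2].tolist())
E
```

```text
time: 1.4
tool_pos: [0.1851, 0.3097, 0.3597]
ee_rot: [3.141, 0.001, -3.127]
wrist_force: [0.9, -0.5, 0.0]
width: 0.0939
finger_force: 0.0
time: 1.9
tool_pos: [0.3211, 0.1393, 0.3594]
ee_rot: [3.141, 0.002, -3.133]
wrist_force: [1.3, 0.8, 0.1]
width: 0.0941
finger_force: 0.0
time: 2.2
tool_pos: [0.34, 0.1414, 0.3586]
ee_rot: [3.141, -0.001, -3.13]
wrist_force: [-0.1, -0.2, 0.1]
width: 0.0938
finger_force: 0.0
2.2 [0.34   0.1414 0.3586] [ 3.141e+00 -1.000e-03 -3.130e+00] [-0.1 -0.2  0.1] 0.0938 0.0 [ 0.24 -0.31  1.47  0.    1.97 -1.34]
[[0.0, -0.964, -0.266, 0.077], [1.0, 0.0, -0.0, -0.001], [0.0, -0.266, 0.964, -0.155], [0.0, 0.0, 0.0, 1.0]] [[410.0519583250364, 0.0, 321.36860235329897], [0.0, 410.0519583250364, 236.64626394911593], [0.0, 0.0, 1.0]]
```

View pics/w1.png

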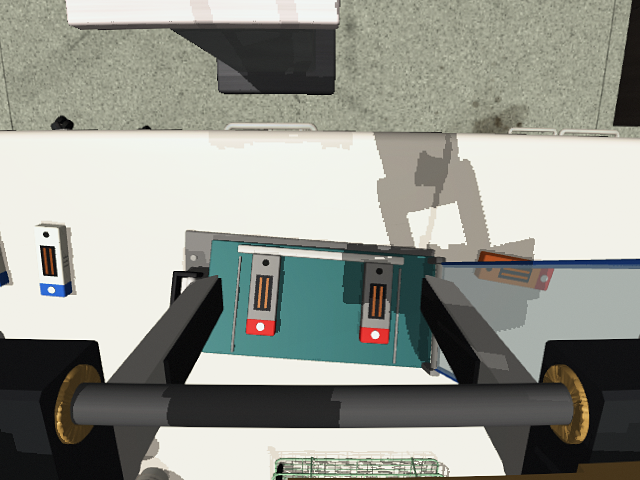

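Wrist view: spents at (263,295) and (375,303), each with red uphill. The cleat runs from (238,248) to (403,262), the rims are near x=236 and x=397, and the orange piece is at (513,270) under the cover. One new cartridge shows at (53,260).

```bash
cat >> h.py <<'E'
def fitplane(Q,n=6,t=.004):
    for i in range(n):
        A=np.c_[Q[:,:2],np.ones(len(Q))];c=np.linalg.lstsq(A,Q[:,2],rcond=None)[0];r=A@c-Q[:,2];Q=Q[abs(r)<max(t,.02/(i+1)**2)]
    return c,Q
def topd(P,T): return P
def rect(S):
    c,wh,a=cv2.minAreaRect((S*1000).astype(np.float32)); 
    if wh[0]<wh[1]: wh=wh[::-1];a+=90
    a=(a+90)%180-90; return np.round(c,1),np.round(wh,1),round(a,2)
E
python3 - <<'E'
from h import *
z=np.load("w1.npz");im,P=z["im"],z["P"]
m=seg(im,P,(80,80,40),(100,255,200),(215,245,425,360)); c,Q=fitplane(P[m])
print(c,len(Q),"slope",np.arctan(np.hypot(*c[:2])),"yaw",np.arctan2(c[1],c[0]))
yaw=np.arctan2(c[1],c[0])
c2=lambda p:p[...,2]-(p[...,:2]@c[:2]+c[2])
H=c2(P)
for n,b in dict(A=(240,245,290,345),B=(350,255,405,350)).items():
    sub=P[b[1]:b[3],b[0]:b[2]].reshape(-1,3);h=H[b[1]:b[3],b[0]:b[2]].ravel();col=im[b[1]:b[3],b[0]:b[2]].reshape(-1,3)
    hsv=cv2.cvtColor(im,cv2.COLOR_RGB2HSV)[b[1]:b[3],b[0]:b[2]].reshape(-1,3)
    k=(h>.014)&(h<.025); S=sub[k]; print(n,k.sum(),np.round(S.mean(0),4),"h",np.median(h[k]),rect(S[:,:2]))
    r=k&(hsv[:,1]>150)&((hsv[:,0]<6)|(hsv[:,0]>174)); print(" red",np.round(sub[r].mean(0),4),r.sum(), rect(sub[r][:,:2]))
for n,(u,v) in dict(cl=(300,254),cl2=(241,249),cl3=(401,262),rimL=(236,300),rimR=(396,315),backL=(210,350),backR=(430,366),c1=(268,293)).items(): print(n,np.round(P[v,u],4),round(H[v,u],4))
# new 1
b=(30,215,85,305);sub=P[b[1]:b[3],b[0]:b[2]].reshape(-1,3);k=(sub[:,2]>.012)&(sub[:,2]<.025);print("new",k.sum(),np.median(sub[k][:,2]),rect(sub[k][:,:2]))
t=P[seg(im,P,(0,0,0),(180,60,255),(100,140,180,330))];print("table z",np.median(t[:,2]))
E
```

```text
[ 0.36064961 -0.02509825 -0.12310599] 14494 slope 0.34690219131585226 yaw -0.069479755025683
A 2320 [0.4606 0.0719 0.0604] h 0.01923809075336333 (array([461.1,  71.4]), array([91.8, 34.7]), -3.75)
 red [0.4968 0.0696 0.0737] 366 (array([496.5,  69.4]), array([34.2, 17.6]), 83.84)
B 2286 [0.47   0.2082 0.0604] h 0.019253962781918363 (array([470.4, 208.7]), array([91.7, 34.8]), -3.86)
 red [0.5063 0.2054 0.0737] 356 (array([506.1, 205.7]), array([33.7, 17.9]), 86.77)
cl [0.4174 0.1151 0.0352] 0.0107
cl2 [0.4119 0.0429 0.0348] 0.0104
cl3 [0.4268 0.2399 0.0338] 0.009
rimL [0.4734 0.0367 0.0489] 0.0022
rimR [0.491  0.2349 0.0496] 0.0015
backL [0.5315 0.0059 0.069 ] 0.0006
backR [0.5312 0.2683 0.0995] 0.0377
c1 [0.4587 0.078  0.0602] 0.0198
new 1957 0.018902956654289593 (array([ 437.7, -213.9]), array([98. , 35.6]), -3.72)
table z 0.0008980269223943793
```

```bash
cat >> h.py <<'E'
YAW=-np.radians(3.85);u3=np.array([np.cos(YAW),np.sin(YAW),0]);V=np.array([-np.sin(YAW),np.cos(YAW),0]);Z=np.array([0,0,1.])
a=np.radians(20);U=np.cos(a)*u3+np.sin(a)*Z;N=-np.sin(a)*u3+np.cos(a)*Z
O=np.array([.4267,.1395,.0265])
def deckpt(x,y,z): return O+U*x+V*y+N*z
def deckrot(): # tool x downhill, z = -N
    return np.c_[-U,V,-N]
def downrot(yaw): # tool x opposite to heading yaw
    h=np.array([np.cos(yaw),np.sin(yaw),0]); return np.c_[-h,np.cross(-Z,-h),-Z]
def go(p,R):
    o=robot.get_obs(); R0=Rn.from_euler('xyz',o["ee_rot"]).as_matrix()
    rv=Rn.from_matrix(R@R0.T).as_rotvec()/(np.pi/2); d=(np.array(p)-o["tool_pos"])/.05
    print("turn",np.round(rv,3),"shift",np.round(d,2),"target",np.round(p,3))
E
python3 - <<'E'
from h import *
st();go(deckpt(48,-66,100)*0+O+U*.048-V*.066+N*.1,deckrot());go(O+U*.048-V*.066+N*.029,deckrot());print(N*.071/.05)
E
```

```text
2.25 [0.3397 0.1417 0.3589] [ 3.141 -0.    -3.13 ] [ 0.9 -0.  -0.4] 0.0944 0.0 [ 0.24 -0.31  1.47  0.    1.97 -1.34]
turn [-0.006 -0.222 -0.05 ] shift [ 1.87 -1.37 -4.44] target [0.433 0.073 0.137]
turn [-0.006 -0.222 -0.05 ] shift [ 2.35 -1.41 -5.77] target [0.457 0.071 0.07 ]
[-0.48457257  0.03261003  1.33436352]
```

```bash
python3 -m handwheel '[[[0,-0.04,-0.01],[0.37,-0.27,-0.85],0.4],[[0,-0.045,-0.01],[0.37,-0.27,-0.85],0.4],[[0,-0.045,-0.01],[0.37,-0.27,-0.85],0.4],[[0,-0.045,-0.01],[0.37,-0.27,-0.85],0.4],[[0,-0.047,-0.01],[0.37,-0.27,-0.85],0.4]]'; python3 -m handwheel '[[[0,0,0],[0,0,0],0.4],[[0,0,0],[0,0,0],0.4]]'
python3 - <<'E'
from h import *
st();go(O+U*.048-V*.066+N*.029,deckrot())
s=snap("wrist");P=cloud(s);im=s[0]
H=(P-O)@N; k=(H>.014)&(H<.024);Q=P-O
for y0 in(-98,0):
    kk=k&(Q@V>y0/1e3)&(Q@V<(y0+98)/1e3)&(Q@U>.004)&(Q@U<.11)
    A=Q[kk];print(kk.sum(),rect(np.c_[A@U,A@V]) if kk.sum()>50 else 0)
E
```

```text
time: 2.75
tool_pos: [0.4329, 0.0745, 0.1458]
ee_rot: [3.13, 0.354, 3.073]
wrist_force: [0.5, 0.7, -0.7]
width: 0.0581
finger_force: 0.0
time: 2.95
tool_pos: [0.4318, 0.0746, 0.1461]
ee_rot: [3.131, 0.347, 3.073]
wrist_force: [-0.0, 0.4, 1.2]
width: 0.0562
finger_force: 0.0
2.95 [0.4318 0.0746 0.1461] [3.131 0.347 3.073] [-0.   0.4  1.2] 0.0562 0.0 [ 0.07 -0.39  1.99 -0.04  1.2  -1.43]
turn [-0.007 -0.001 -0.001] shift [ 0.51 -0.07 -1.52] target [0.457 0.071 0.07 ]
7457 (array([ 49.4, -65.6]), array([90.9, 34.6]), 0.17)
7254 (array([49.6, 71.4]), array([91. , 35.5]), 0.03)
```

```bash
python3 -m handwheel '[[[0,0,0],[0.17,-0.02,-0.5],0.4],[[0,0,0],[0.17,-0.03,-0.5],0.4],[[0,0,0],[0.17,-0.02,-0.5],0.4],[[0,0,0],[0,0,0],0.4]]' | tail -8; python3 -m handwheel '[[[0,0,0],[0,0,0],1],[[0,0,0],[0,0,0],1],[[0,0,0],[0,0,0],1],[[0,0,0],[0,0,0],1],[[0,0,0],[0,0,0],1]]'
python3 - <<'E'
from h import *
st();z=(robot.get_obs()["tool_pos"]-O);print(z@U,z@V,z@N)
E
```

```text
time: 3.4
tool_pos: [0.4602, 0.0712, 0.0729]
ee_rot: [3.13, 0.35, 3.073]
wrist_force: [-0.1, -0.3, 0.8]
width: 0.0564
finger_force: 0.0
time: 3.9
tool_pos: [0.4598, 0.0707, 0.0738]
ee_rot: [3.13, 0.353, 3.072]
wrist_force: [-2.7, 1.4, 5.8]
width: 0.0338
finger_force: 30.0
3.9 [0.4598 0.0707 0.0738] [3.13  0.353 3.072] [-2.7  1.4  5.8] 0.0338 30.0 [ 0.05 -0.26  2.05 -0.04  1.   -1.44]
0.05157219456129905 -0.06638984512820091 0.03155620120892971
```

```bash
python3 -m handwheel '[[[0,0,0],[-0.15,0,0.4],1],[[0,0,0],[-0.2,0,0.7],1],[[0,0,0],[-0.2,0,0.9],1],[[0,0.05,0],[0,-0.5,0.9],1],[[0,0.05,0],[0,-0.9,0.9],1]]' | tail -8; python3 -m handwheel '[[[0,0.05,0],[0,-0.9,0],1],[[0,0.05,0],[0,-0.9,0],1],[[0,0.02,0],[0,-0.9,0],1],[[0,0,0],[0,-0.9,0],1],[[0,0,0],[0,-0.9,0],1]]'
 python3 -m handwheel '[[[0,0,0],[0,-0.6,0],1],[[0,0,0],[0,0,0],1],[[0,0,0],[0,0,0],1]]'
python3 - <<'E'
from h import *
st();s=snap("wrist");save(s[0],"w2.png");P=cloud(s);np.savez("w2.npz",im=s[0],P=P)
m=seg(s[0],P,(22,100,90),(36,255,255));T=P[m];T=T[(T[:,2]>.031)&(T[:,2]<.039)&(T[:,0]<.6)];print("tray",len(T),rect(T[:,:2]))
E
```

```text
time: 4.4
tool_pos: [0.4301, 0.0115, 0.2538]
ee_rot: [3.141, 0.193, 3.079]
wrist_force: [0.9, -0.2, -0.3]
width: 0.0337
finger_force: 30.0
time: 4.9
tool_pos: [0.4307, -0.2161, 0.2502]
ee_rot: [-3.129, 0.004, 3.076]
wrist_force: [-0.0, -0.1, -0.5]
width: 0.0336
finger_force: 30.0
time: 5.2
tool_pos: [0.4306, -0.2444, 0.25]
ee_rot: [-3.13, 0.003, 3.074]
wrist_force: [0.0, 0.1, -0.0]
width: 0.0337
finger_force: 30.0
5.2 [ 0.4306 -0.2444  0.25  ] [-3.130e+00  3.000e-03  3.074e+00] [ 0.   0.1 -0. ] 0.0337 30.0 [-0.63 -0.04  1.47 -0.01  1.71 -2.13]
tray 2324 (array([ 462.1, -426.6]), array([160.1, 111.1]), 3.61)
```

View pics/w2.png

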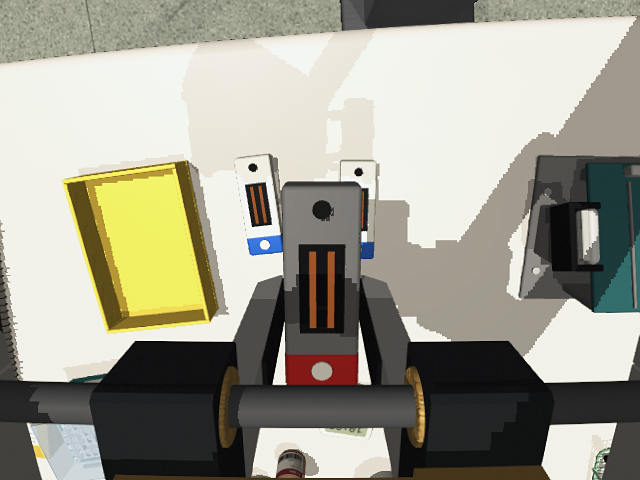

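Tray at (140,245) in the wrist view; its centre is (0.462, -0.427). The held spent is straight, and the two new ones are on the bench at (260,205) and (358,207).

```bash
python3 -m handwheel '[[[0,0,0],[0.13,-0.75,-0.3],1],[[0,0,0],[0.13,-0.75,-0.5],1],[[0,0,0],[0.13,-0.75,-0.7],1],[[0,0,0],[0.13,-0.75,-0.7],1],[[0,0,0],[0.12,-0.7,-0.7],1]]' | tail -8; python3 -m handwheel '[[[0,0,0],[0,0,0],1],[[0,0,0],[0,0,0],1]]'
```

```text
time: 5.75
tool_pos: [0.4637, -0.4266, 0.1072]
ee_rot: [-3.128, 0.005, 3.078]
wrist_force: [1.5, -0.2, -0.3]
width: 0.0338
finger_force: 30.0
time: 5.95
tool_pos: [0.4625, -0.4251, 0.1061]
ee_rot: [-3.132, 0.001, 3.077]
wrist_force: [0.0, 1.0, 0.8]
width: 0.0338
finger_force: 30.0
```

```bash
python3 -m handwheel '[[[0,0,0],[0,0,-0.5],1],[[0,0,0],[0,0,-0.5],1],[[0,0,0],[0,0,-0.3],1],[[0,0,0],[0,0,0],1]]' | head -6; python3 -m handwheel '[[[0,0,0],[0,0,0],0.55],[[0,0,0],[0,0,0],0.55],[[0,0,0],[0,0,0.8],0.55],[[0,0,0],[0,0.2,1],0.55],[[0,0,0],[0,0.6,1],0.5]]';python3 -m handwheel '[[[0,0,0],[0,1,0.5],0.4],[[0,0,0],[0,1,0],0.4],[[0,0,0],[0,1,0],0.4],[[0,0,0],[0,1,0],0.2],[[0,0,0],[0,1,0],0]]'
python3 - <<'E'
from h import *
st();s=snap("wrist");P=cloud(s);np.savez("w3.npz",im=s[0],P=P)
for b in((0.35,-.48,.56,-.37),):
    pass
im=s[0]
k=(P[...,0]>.38)&(P[...,0]<.55)&(P[...,1]>-.48)&(P[...,1]<-.37)&(P[...,2]>.012)&(P[...,2]<.03)
hsv=cv2.cvtColor(im,cv2.COLOR_RGB2HSV);k&=~((hsv[...,0]>20)&(hsv[...,0]<38)&(hsv[...,1]>100))
print(k.sum(),np.median(P[k],0) if k.sum() else 0)
E
```

```text
time: 6.35
tool_pos: [0.4623, -0.4246, 0.0422]
ee_rot: [-3.13, 0.002, 3.078]
wrist_force: [-0.4, -0.6, -0.5]
width: 0.0338
finger_force: 30.0
time: 6.85
tool_pos: [0.4627, -0.3928, 0.1782]
ee_rot: [-3.125, 0.007, 3.074]
wrist_force: [0.2, 0.0, 1.8]
width: 0.0458
finger_force: 0.0
time: 7.35
tool_pos: [0.4627, -0.1449, 0.199]
ee_rot: [-3.127, 0.008, 3.075]
wrist_force: [1.5, 0.8, 0.2]
width: 0.0688
finger_force: 0.0
7.35 [ 0.4627 -0.1449  0.199 ] [-3.127  0.008  3.075] [1.5 0.8 0.2] 0.0688 0.0 [-0.41 -0.06  1.58 -0.01  1.61 -1.92]
3275 [ 0.46520165 -0.41552331  0.02261565]
```

Run:
```python
from h import *
go(O+U*.050+V*.048+N*.11,deckrot())
```

```text
turn [-0.009 -0.217 -0.004] shift [-0.47  6.49 -1.05] target [0.439 0.187 0.147]
```

```bash
python3 -m handwheel '[[[0,0,0],[-0.1,0.9,0],0],[[0,-0.04,0],[-0.1,0.9,0],0],[[0,-0.05,0],[-0.1,0.9,0],0],[[0,-0.05,0],[-0.1,0.9,-0.2],0],[[0,-0.05,0],[-0.07,0.9,-0.3],0]]'|tail -8;python3 -m handwheel '[[[0,-0.027,0],[0,0.9,-0.3],0],[[0,0,0],[0,0.9,-0.25],0],[[0,0,0],[0,0.2,0],0],[[0,0,0],[0,0,0],0],[[0,0,0],[0,0,0],0]]'
python3 - <<'E'
from h import *
st()
s=snap("wrist");P=cloud(s);im=s[0];save(im,"w4.png")
H=(P-O)@N; k=(H>.014)&(H<.024);Q=P-O
kk=k&(abs(Q@V)<.1)&(Q@U>.004)&(Q@U<.115)
A=Q[kk];print(kk.sum(),rect(np.c_[A@U,A@V]) if kk.sum()>50 else 0)
go(O+U*.050+V*.048+N*.031,deckrot())
E
```

```text
time: 7.9
tool_pos: [0.4402, 0.0798, 0.1754]
ee_rot: [3.132, 0.312, 3.071]
wrist_force: [0.9, 0.2, -1.1]
width: 0.094
finger_force: 0.0
time: 8.4
tool_pos: [0.4399, 0.1779, 0.1458]
ee_rot: [3.131, 0.346, 3.071]
wrist_force: [-0.3, -0.2, 0.4]
width: 0.0943
finger_force: 0.0
8.4 [0.4399 0.1779 0.1458] [3.131 0.346 3.071] [-0.3 -0.2  0.4] 0.0943 0.0 [ 0.35 -0.27  1.91 -0.14  1.19 -1.12]
7552 (array([49.8, 71.8]), array([91.3, 34.6]), -0.08)
turn [-0.006 -0.002  0.001] shift [ 0.53  0.15 -1.46] target [0.466 0.185 0.073]
```

```bash
python3 -m handwheel '[[[0,0,0],[0.18,0.1,-0.5],0],[[0,0,0],[0.18,0.05,-0.5],0],[[0,0,0],[0.17,0,-0.45],0],[[0,0,0],[0,0,0],0]]' | head -6; python3 -m handwheel '[[[0,0,0],[0,0,0],1],[[0,0,0],[0,0,0],1],[[0,0,0],[0,0,0],1],[[0,0,0],[0,0,0],1],[[0,0,0],[0,0,0],1]]';python3 -m handwheel '[[[0,0,0],[0,0,0],1],[[0,0,0],[0,0,0],1],[[0,0,0],[0,0,0],1]]'
python3 - <<'E'
from h import *
st();z=(robot.get_obs()["tool_pos"]-O);print(z@U,z@V,z@N)
E
```

```text
time: 8.85
tool_pos: [0.4645, 0.1832, 0.0688]
ee_rot: [3.134, 0.338, 3.069]
wrist_force: [-0.9, 0.1, 0.0]
width: 0.094
finger_force: 0.0
time: 9.35
tool_pos: [0.4657, 0.1862, 0.0727]
ee_rot: [3.131, 0.345, 3.072]
wrist_force: [-0.1, -0.6, 1.2]
width: 0.0575
finger_force: 0.0
time: 9.65
tool_pos: [0.4653, 0.1861, 0.0717]
ee_rot: [3.131, 0.344, 3.072]
wrist_force: [-1.3, -0.4, 2.0]
width: 0.0337
finger_force: 30.4
9.65 [0.4653 0.1861 0.0717] [3.131 0.344 3.072] [-1.3 -0.4  2. ] 0.0337 30.4 [ 0.35 -0.14  1.95 -0.15  1.01 -1.09]
0.048774507100426016 0.04904991754001947 0.03040097207038763
```

```bash
python3 -m handwheel '[[[0,0,0],[-0.15,0,0.4],1],[[0,0,0],[-0.2,0,0.7],1],[[0,0,0],[-0.2,0,0.9],1],[[0,0.05,0],[0.1,-0.5,0.9],1],[[0,0.05,0],[0.1,-0.9,0.5],1]]' | tail -8; python3 -m handwheel '[[[0,0.05,0],[0.1,-0.9,0],1],[[0,0.05,0],[0.1,-0.9,0],1],[[0,0.02,0],[0.1,-0.9,0],1],[[0,0,0],[0,-0.9,0],1],[[0,0,0],[0,-0.9,0],1]]' | tail -8
 python3 -m handwheel '[[[0,0,0],[0,-0.9,0],1],[[0,0,0],[0,-0.9,0],1],[[0,0,0],[0,-0.9,0],1],[[0,0,0],[0,-0.9,0],1],[[0,0,0],[0,-0.9,0],1]]' | tail -8
python3 - <<'E'
from h import *
st();go((.4623,-.4246,.056),downrot(-.0674))
E
```

```text
time: 10.15
tool_pos: [0.4479, 0.12, 0.244]
ee_rot: [3.139, 0.191, 3.081]
wrist_force: [0.3, -0.6, -0.8]
width: 0.0337
finger_force: 30.0
time: 10.65
tool_pos: [0.4626, -0.1087, 0.2388]
ee_rot: [-3.129, -0.002, 3.076]
wrist_force: [0.1, 0.4, -0.8]
width: 0.0339
finger_force: 30.0
time: 11.15
tool_pos: [0.4622, -0.3335, 0.239]
ee_rot: [-3.129, -0.001, 3.076]
wrist_force: [-0.9, 0.2, -0.7]
width: 0.0338
finger_force: 30.0
11.15 [ 0.4622 -0.3335  0.239 ] [-3.129e+00 -1.000e-03  3.076e+00] [-0.9  0.2 -0.7] 0.0338 30.0 [-0.72  0.13  1.31 -0.01  1.7  -2.22]
turn [ 0.008 -0.001 -0.001] shift [ 0.   -1.82 -3.66] target [ 0.462 -0.425  0.056]
```

```bash
python3 - <<'E'
from h import *
s=snap("wrist");P=cloud(s);im=s[0]
k=(P[...,0]>.37)&(P[...,0]<.56)&(P[...,1]>-.485)&(P[...,1]<-.365)&(P[...,2]>.016)&(P[...,2]<.028)
hsv=cv2.cvtColor(im,cv2.COLOR_RGB2HSV);k&=~((hsv[...,0]>18)&(hsv[...,0]<38)&(hsv[...,1]>100))
print(k.sum(),rect(P[k][:,:2]),P[k].mean(0))
E
python3 -m handwheel '[[[0,0,0],[0,-0.6,-0.5],1],[[0,0,0],[0,-0.7,-0.7],1],[[0,0,0],[0,-0.5,-0.8],1],[[0,0,0],[0,0,-0.5],1],[[0,0,0],[0,0,0],1]]' | head -8
```

```text
3720 (array([ 459. , -426.4]), array([95.4, 34.4]), -3.62) [ 0.45746752 -0.42552517  0.022822  ]
time: 11.7
tool_pos: [0.46, -0.4196, 0.1079]
ee_rot: [-3.137, -0.01, 3.075]
wrist_force: [-0.1, -0.1, -0.4]
width: 0.034
finger_force: 30.0
```

First spent lies flat in the tray. I'll lower the second onto it.

```bash
python3 -m handwheel '[[[0,0,0],[0,-0.12,-0.5],1],[[0,0,0],[0,0,-0.5],1],[[0,0,0],[0,0,0],1],[[0,0,0],[0,0,0],0.55],[[0,0,0],[0,0,0],0.55]]'|head -8
python3 -m handwheel '[[[0,0,0],[0,0,0.8],0.55],[[0,0,0],[0,0,1],0.55],[[0,0,0],[0,0.6,1],0.4],[[0,0,0],[-0.2,1,0],0.4],[[0,0,0],[-0.2,1,0],0.4]]'
python3 - <<'E'
from h import *
st();s=snap("wrist");P=cloud(s);np.savez("w5.npz",im=s[0],P=P);save(s[0],"w5.png")
k=(P[...,0]<.5)&(P[...,2]>.014)&(P[...,2]<.023)&(P[...,1]>-.36)&(P[...,1]<-.25);print(rect(P[k][:,:2]),k.sum())
k=(P[...,0]<.5)&(P[...,2]>.014)&(P[...,2]<.023)&(P[...,1]>-.25)&(P[...,1]<-.15);print(rect(P[k][:,:2]),k.sum())
E
```

```text
time: 12.2
tool_pos: [0.4639, -0.4285, 0.0675]
ee_rot: [-3.125, 0.002, 3.077]
wrist_force: [-0.3, 0.4, -0.9]
width: 0.0419
finger_force: 0.0
time: 12.7
tool_pos: [0.4442, -0.3041, 0.2026]
ee_rot: [-3.123, 0.007, 3.075]
wrist_force: [0.0, 0.4, 0.1]
width: 0.0559
finger_force: 0.0
12.7 [ 0.4442 -0.3041  0.2026] [-3.123  0.007  3.075] [0.  0.4 0.1] 0.0559 0.0 [-0.7   0.06  1.46 -0.01  1.61 -2.2 ]
(array([ 427.1, -308.5]), array([96.7, 34.6]), 3.01) 4603
(array([ 438.1, -214.5]), array([95.7, 34.6]), -3.58) 4580
```

View pics/w5.png

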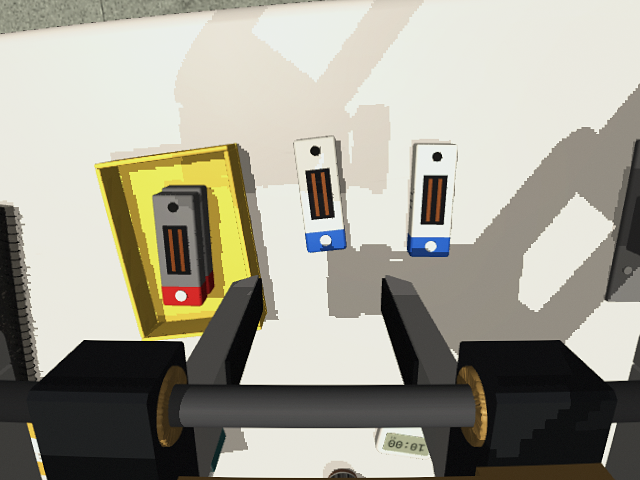

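Both spents are stacked in the tray at (180,245). The new ones are at (320,195) and (432,200), both window up with the blue end at +x.

Run:
```python
from h import *
go((.427,-.3085,.10),downrot(np.radians(3.0)))
```

```text
turn [0.006 0.    0.073] shift [-0.29 -0.26 -2.  ] target [ 0.427 -0.308  0.1  ]
```

```bash
python3 -m handwheel '[[[0,0,0.037],[-0.15,0,-0.6],0.4],[[0.006,0,0.037],[-0.15,0,-0.7],0.4],[[0,0,0],[0,0,-0.7],0.4],[[0,0,0],[0,0,0],0.4],[[0,0,0],[0,0,0],0.4]]'|head -3
python3 - <<'E'
from h import *
st();go((.427,-.3085,.029),downrot(np.radians(3.0)))
E
```

```text
time: 13.25
tool_pos: [0.4286, -0.3043, 0.099]
ee_rot: [-3.137, 0.0, -3.091]
13.25 [ 0.4286 -0.3043  0.099 ] [-3.137  0.    -3.091] [ 0.1 -0.8  0.9] 0.0564 0.0 [-0.72  0.09  1.63 -0.    1.42 -2.34]
turn [0.003 0.    0.001] shift [-0.03 -0.08 -1.4 ] target [ 0.427 -0.308  0.029]
```

```bash
python3 -m handwheel '[[[0,0,0],[-0.03,-0.08,-0.5],0.4],[[0,0,0],[0,0,-0.5],0.4],[[0,0,0],[0,0,-0.4],0.4],[[0,0,0],[0,0,0],0.4],[[0,0,0],[0,0,0],0.8]]'|head -3
python3 -m handwheel '[[[0,0,0],[0,0,0],1],[[0,0,0],[0,0,0],1],[[0,0,0],[0,0,0],1],[[0,0,0],[0,0,0],1],[[0,0,0],[0,0,0],1]]'
python3 -m handwheel '[[[0,0,0],[0,0,0.5],1],[[0,0,0],[0,0,0.8],1],[[0,0,0],[0,0.5,1],1],[[0,0,-0.035],[0,0.9,0.8],1],[[0,0,-0.04],[0,0.9,0.3],1]]'
python3 - <<'E'
from h import *
print("deck -35");go(O+U*.051-V*.035+N*.110,deckrot())
E
```

```text
time: 13.75
tool_pos: [0.428, -0.3092, 0.03]
ee_rot: [-3.135, 0.002, -3.091]
time: 14.25
tool_pos: [0.4276, -0.3088, 0.0294]
ee_rot: [-3.135, 0.002, -3.091]
wrist_force: [0.0, 0.1, 6.0]
width: 0.0334
finger_force: 30.0
time: 14.75
tool_pos: [0.4277, -0.2038, 0.1894]
ee_rot: [-3.134, 0.005, 3.069]
wrist_force: [0.7, 1.0, -0.8]
width: 0.0336
finger_force: 30.0
deck -35
turn [-0.011 -0.219  0.004] shift [ 0.14  6.15 -0.84] target [0.435 0.104 0.147]
```

```bash
python3 -m handwheel '[[[0,0,0],[0,0.9,0],1],[[0,0,0],[0,0.9,0],1],[[0,-0.05,0],[0,0.9,0],1],[[-0.005,-0.05,0],[0,0.9,0],1],[[-0.005,-0.05,0],[0,0.9,0],1]]'|tail -8
python3 -m handwheel '[[[0,-0.05,0],[0,0.9,0],1],[[0,-0.02,0],[0,0.75,-0.3],1],[[0,0,0],[0,0,-0.3],1],[[0,0,0],[0,0,0],1],[[0,0,0],[0,0,0],1]]'|tail -8
python3 - <<'E'
from h import *
st();go(O+U*.0515-V*.035+N*.032,deckrot())
E
```

```text
time: 15.25
tool_pos: [0.4261, 0.0233, 0.1853]
ee_rot: [-3.139, 0.239, 3.074]
wrist_force: [0.7, 0.7, -1.9]
width: 0.0336
finger_force: 30.0
time: 15.75
tool_pos: [0.4263, 0.1041, 0.1552]
ee_rot: [3.138, 0.344, 3.073]
wrist_force: [0.4, 0.9, -1.1]
width: 0.0335
finger_force: 30.0
15.75 [0.4263 0.1041 0.1552] [3.138 0.344 3.073] [ 0.4  0.9 -1.1] 0.0335 30.0 [ 0.17 -0.38  1.97 -0.08  1.22 -1.32]
turn [-0.002 -0.003  0.   ] shift [ 0.71 -0.04 -1.62] target [0.462 0.102 0.074]
```

```bash
python3 -m handwheel '[[[0,-0.003,0],[0.24,-0.02,-0.5],1],[[0,0,0],[0.24,-0.02,-0.5],1],[[0,0,0],[0.23,0,-0.4],1],[[0,0,0],[0,0,-0.12],1],[[0,0,0],[0,0,0],1]]'|tail -8
python3 - <<'E'
from h import *
st();z=(robot.get_obs()["tool_pos"]-O);print(z@U,z@V,z@N)
go(O+U*.0515-V*.035+N*.032,deckrot())
E
```

```text
time: 16.25
tool_pos: [0.4619, 0.1012, 0.0788]
ee_rot: [3.138, 0.348, 3.07]
wrist_force: [-0.7, 0.3, -1.7]
width: 0.0334
finger_force: 30.0
16.25 [0.4619 0.1012 0.0788] [3.138 0.348 3.07 ] [-0.7  0.3 -1.7] 0.0334 30.0 [ 0.14 -0.23  2.02 -0.08  1.02 -1.33]
0.053297089521083564 -0.03586597827517874 0.036306868812763377
turn [-0.002 -0.001  0.002] shift [-0.    0.02 -0.09] target [0.462 0.102 0.074]
```

Down a bit more, release, and retreat along the normal.

```bash
python3 -m handwheel '[[[0,0,0],[-0.02,0,-0.1],1],[[0,0,0],[0,0,0],1],[[0,0,0],[0,0,0],0.5],[[0,0,0],[0,0,0],0.45],[[0,0,0],[0,0,0],0.45]]'
python3 -m handwheel '[[[0,0,0],[-0.18,0,0.5],0.45],[[0,0,0],[-0.25,0,0.7],0.45],[[0,0,0],[-0.25,0,0.7],0.45],[[0,0,0],[0,0,0.5],0.4],[[0,0,0],[0,0,0],0.4]]'|tail -8
python3 - <<'E'
from h import *
st()
s=snap("wrist");P=cloud(s)
H=(P-O)@N; Q=P-O
kk=(H>.014)&(H<.024)&(abs(Q@V)<.1)&(Q@U>.0)&(Q@U<.115)
A=Q[kk];print(kk.sum(),rect(np.c_[A@U,A@V]),np.median(A@N))
go((.4375,-.2145,.15),downrot(np.radians(-3.6)))
E
```

```text
time: 16.75
tool_pos: [0.4614, 0.1025, 0.0751]
ee_rot: [3.137, 0.351, 3.073]
wrist_force: [0.8, -0.8, -0.2]
width: 0.0506
finger_force: 0.0
time: 17.25
tool_pos: [0.4293, 0.1029, 0.2001]
ee_rot: [3.135, 0.36, 3.072]
wrist_force: [0.4, 0.4, 0.0]
width: 0.0564
finger_force: 0.0
17.25 [0.4293 0.1029 0.2001] [3.135 0.36  3.072] [0.4 0.4 0. ] 0.0564 0.0 [ 0.16 -0.41  1.9  -0.08  1.3  -1.33]
5782 (array([ 47.6, -35.6]), array([94.5, 34.6]), 0.18) 0.018725095419828544
turn [0.011 0.226 0.003] shift [ 0.19 -6.34 -0.94] target [ 0.438 -0.214  0.15 ]
```

Cartridge 1 is seated (x≈48, y=-35.6, 0.2°). Next is the second new one.

```bash
python3 -m handwheel '[[[0,0.05,0],[0.04,-0.9,0],0.4],[[0,0.05,0],[0.04,-0.9,0],0.4],[[0.005,0.05,0],[0.04,-0.9,0],0.4],[[0.005,0.05,0],[0.04,-0.9,0],0.4],[[0,0.026,0],[0.04,-0.9,0],0.4]]'|tail -8
python3 -m handwheel '[[[0,0,0],[0,-0.9,-0.3],0.4],[[0,0,0],[0,-0.9,-0.6],0.4],[[0,0,0],[0,0,-0.5],0.4],[[0,0,0],[0,0,-0.3],0.4],[[0,0,0],[0,0,0],0.4]]'|head -3
python3 - <<'E'
from h import *
st()
s=snap("wrist");P=cloud(s)
k=(P[...,0]<.5)&(P[...,0]>.36)&(P[...,2]>.014)&(P[...,2]<.023)&(P[...,1]>-.27)&(P[...,1]<-.15);print(rect(P[k][:,:2]),k.sum())
go((.4378,-.2145,.029),downrot(np.radians(-3.6)))
E
```

```text
time: 17.8
tool_pos: [0.4366, -0.1245, 0.192]
ee_rot: [-3.139, -0.011, 3.075]
wrist_force: [0.6, 0.6, 0.9]
width: 0.057
finger_force: 0.0
time: 18.3
tool_pos: [0.4341, -0.208, 0.1063]
ee_rot: [3.141, -0.015, 3.074]
18.3 [ 0.4341 -0.208   0.1063] [ 3.141 -0.015  3.074] [-0.3  0.6  0.4] 0.0567 0.0 [-0.56  0.    1.71 -0.01  1.44 -2.06]
(array([ 437.9, -214.2]), array([96.4, 34.5]), -3.66) 7961
turn [ 0.    -0.007  0.003] shift [ 0.05 -0.12 -1.59] target [ 0.438 -0.214  0.029]
```

```bash
python3 -m handwheel '[[[0,-0.007,0],[0.06,-0.12,-0.4],0.4],[[0,0,0],[0,0,-0.5],0.4],[[0,0,0],[0,0,-0.5],0.4],[[0,0,0],[0,0,-0.15],0.4],[[0,0,0],[0,0,0],0.4]]'|head -3
python3 -m handwheel '[[[0,0,0],[0,0,0],1],[[0,0,0],[0,0,0],1],[[0,0,0],[0,0,0],1],[[0,0,0],[0,0,0],1],[[0,0,0],[0,0,0],1]]'
python3 -m handwheel '[[[0,0,0],[0,0,0.5],1],[[0,0,0],[0,0,0.8],1],[[0,0,0],[0,0.5,1],1],[[0,0,0],[0,0.9,0.8],1],[[0,0,0],[0,0.9,0],1]]'|tail -8
python3 - <<'E'
from h import *
print("deck 35");go(O+U*.051+V*.035+N*.110,deckrot())
E
```

```text
time: 18.85
tool_pos: [0.4396, -0.2146, 0.0335]
ee_rot: [-3.139, 0.004, 3.076]
time: 19.35
tool_pos: [0.4408, -0.2157, 0.0354]
ee_rot: [-3.137, 0.008, 3.075]
wrist_force: [0.4, 1.6, 5.2]
width: 0.0335
finger_force: 30.0
time: 19.85
tool_pos: [0.4427, -0.1115, 0.183]
ee_rot: [-3.135, 0.016, 3.072]
wrist_force: [0.3, 1.0, -0.3]
width: 0.0333
finger_force: 30.0
deck 35
turn [-0.01  -0.212  0.002] shift [-0.07  5.7  -0.71] target [0.439 0.174 0.147]
```

```bash
python3 -m handwheel '[[[0,0,0],[0,0.9,0],1],[[0,-0.03,0],[0,0.9,0],1],[[-0.005,-0.05,0],[0,0.9,0],1],[[-0.005,-0.05,0],[0,0.9,0],1],[[0,-0.05,0],[0,0.9,0],1]]'|tail -8
python3 -m handwheel '[[[0,-0.032,0],[0,0.9,0],1],[[0,0,0],[0,0.5,-0.2],1],[[0,0,0],[0,0,-0.2],1],[[0,0,0],[0,0,0],1],[[0,0,0],[0,0,0],1]]'|tail -8
python3 - <<'E'
from h import *
st();go(O+U*.054+V*.035+N*.038,deckrot())
E
```

```text
time: 20.35
tool_pos: [0.4396, 0.116, 0.1771]
ee_rot: [3.141, 0.292, 3.073]
wrist_force: [0.4, 0.9, -0.6]
width: 0.0333
finger_force: 30.0
time: 20.85
tool_pos: [0.4399, 0.1832, 0.1564]
ee_rot: [3.139, 0.338, 3.072]
wrist_force: [0.1, 0.4, -1.3]
width: 0.0333
finger_force: 30.0
20.85 [0.4399 0.1832 0.1564] [3.139 0.338 3.072] [ 0.1  0.4 -1.3] 0.0333 30.0 [ 0.37 -0.26  1.88 -0.15  1.22 -1.1 ]
turn [-0.002 -0.007  0.001] shift [ 0.54 -0.23 -1.51] target [0.467 0.172 0.081]
```

```bash
python3 -m handwheel '[[[0,-0.007,0],[0.18,-0.15,-0.5],1],[[0,0,0],[0.18,-0.08,-0.5],1],[[0,0,0],[0.18,0,-0.43],1],[[0,0,0],[0,0,0],1],[[0,0,0],[0,0,0],1]]'|tail -8
python3 - <<'E'
from h import *
st();z=(robot.get_obs()["tool_pos"]-O);print(z@U,z@V,z@N)
go(O+U*.054+V*.035+N*.038,deckrot())
E
```

```text
time: 21.35
tool_pos: [0.4675, 0.1717, 0.086]
ee_rot: [3.138, 0.35, 3.071]
wrist_force: [-0.3, -0.3, -0.6]
width: 0.0334
finger_force: 30.0
21.35 [0.4675 0.1717 0.086 ] [3.138 0.35  3.071] [-0.3 -0.3 -0.6] 0.0334 30.0 [ 0.32 -0.16  1.95 -0.15  1.04 -1.12]
0.056542866802622674 0.03491001342023591 0.042695664877887764
turn [-0.002  0.001  0.002] shift [-0.02  0.   -0.11] target [0.467 0.172 0.081]
```

```bash
python3 -m handwheel '[[[0,0,0],[-0.02,0,-0.13],1],[[0,0,0],[0,0,0],1],[[0,0,0],[0,0,0],0.5],[[0,0,0],[0,0,0],0.45],[[0,0,0],[0,0,0],0.45]]'
python3 -m handwheel '[[[0,0,0],[-0.18,0,0.5],0.45],[[0,0,0],[-0.25,0,0.7],0.45],[[0,0,0],[-0.25,-0.2,0.7],0.45],[[0,0,0],[0,-0.4,0.5],0.4],[[0,0,0],[0,-0.4,0],0.4]]'|tail -8
python3 - <<'E'
from h import *
st()
s=snap("wrist");P=cloud(s);save(s[0],"w6.png")
H=(P-O)@N; Q=P-O
for lo,hi in((-.098,0),(0,.098)):
    kk=(H>.014)&(H<.024)&(Q@V>lo)&(Q@V<hi)&(Q@U>.0)&(Q@U<.115)
    A=Q[kk];print(kk.sum(),rect(np.c_[A@U,A@V]),np.median(A@N))
s=snap("side");save(s[0][90:450,150:630],"s6.png")
np.savez("s6.npz",im=s[0],P=cloud(s))
E
```

```text
time: 21.85
tool_pos: [0.4663, 0.1732, 0.0797]
ee_rot: [3.137, 0.351, 3.073]
wrist_force: [1.0, -0.3, -0.2]
width: 0.0511
finger_force: 0.0
time: 22.35
tool_pos: [0.4341, 0.1234, 0.2051]
ee_rot: [3.134, 0.36, 3.074]
wrist_force: [-0.3, 0.1, 0.3]
width: 0.0564
finger_force: 0.0
22.35 [0.4341 0.1234 0.2051] [3.134 0.36  3.074] [-0.3  0.1  0.3] 0.0564 0.0 [ 0.22 -0.38  1.87 -0.1   1.3  -1.28]
5764 (array([ 48. , -35.6]), array([95. , 34.1]), -0.19) 0.018692776876084054
5722 (array([47.8, 35.4]), array([94.9, 34.8]), -0.33) 0.01864943177834094
```

View pics/w6.png

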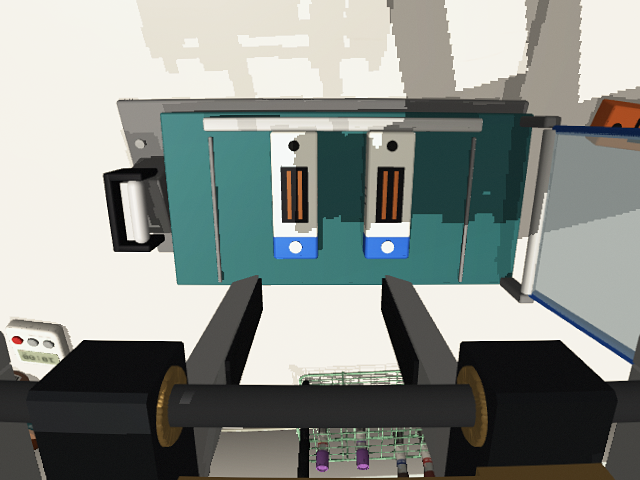

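View pics/s6.png

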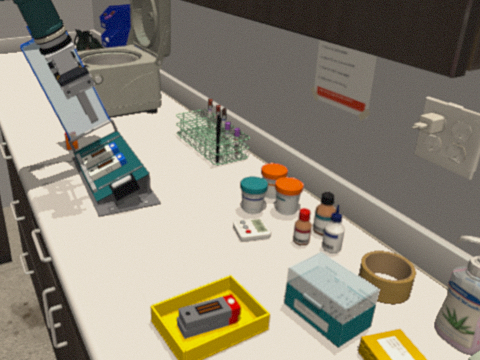

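The deck is right: new cartridges at (295,190) and (390,190) in the wrist view, vents uphill and at the cleat. In the side view, both spents are in the tray, and the cup and bottle stand. No third new cartridge is visible anywhere. Next is the cover.

Run:
```python
from h import *
def tab(th,r): return O+U*.057+V*(.140-r*np.cos(th))+N*(.036+r*np.sin(th))
for t,r in((1.72,.302),(1.72,.318),(1.45,.318),(0.065,.302)): print(t,r,np.round(tab(t,r),3))
p=tab(1.72,.318);go(p+[0,0,.065],downrot(YAW))
```

```text
1.72 0.302 [0.378 0.328 0.36 ]
1.72 0.318 [0.373 0.331 0.375]
1.45 0.318 [0.367 0.245 0.376]
0.065 0.302 [ 0.45  -0.024  0.098]
turn [0.012 0.225 0.002] shift [-1.19  4.18  4.79] target [0.373 0.331 0.44 ]
```

```bash
python3 -m handwheel '[[[0,0.05,0],[-0.25,0,0.98],0],[[0,0.05,0],[-0.25,0,0.98],0],[[0,0.05,0],[-0.25,0,0.98],0],[[0,0.05,0],[-0.25,0,0.98],0],[[0.01,0.025,0],[-0.2,0,0.9],0]]'|tail -8
python3 - <<'E'
from h import *
st();go((.378,.325,.44),downrot(YAW))
E
```

```text
time: 22.95
tool_pos: [0.3726, 0.1238, 0.4389]
ee_rot: [-3.138, -0.008, 3.078]
wrist_force: [1.0, -0.7, -0.5]
width: 0.0925
finger_force: 0.0
22.95 [0.3726 0.1238 0.4389] [-3.138 -0.008  3.078] [ 1.  -0.7 -0.5] 0.0925 0.0 [ 0.18 -0.2   1.23 -0.    2.12 -1.33]
turn [ 0.002 -0.005 -0.002] shift [0.11 4.02 0.02] target [0.378 0.325 0.44 ]
```

```bash
python3 -m handwheel '[[[0,0,0],[0.05,0.8,0.1],0],[[0,0,0],[0.05,0.8,0],0],[[0,0,0],[0,0.8,0],0],[[0,0,0],[0,0.8,0],0],[[0,0,0],[0,0.8,0],0]]'|tail -8
python3 -m handwheel '[[[0,0,0],[0,0,0],0],[[0,0,0],[0,0,0],0]]' | head -3
python3 - <<'E'
from h import *
s=snap("wrist");save(s[0],"w7.png");P=cloud(s);m=seg(s[0],P,(105,150,80),(125,255,255));T=P[m];T=T[T[:,2]>.33];print(len(T),T.min(0),T.max(0),T.mean(0));go((.378,.325,.375),downrot(YAW))
E
```

```text
time: 23.45
tool_pos: [0.3772, 0.3255, 0.4417]
ee_rot: [-3.137, -0.005, 3.077]
wrist_force: [0.1, -0.9, 0.5]
width: 0.0941
finger_force: 0.0
time: 23.65
tool_pos: [0.3773, 0.324, 0.4413]
ee_rot: [-3.136, -0.006, 3.079]
3886 [0.30189946 0.27638506 0.33000122] [0.44379932 0.33957588 0.59683781] [0.38424401 0.32224194 0.35720693]
turn [ 0.003 -0.003 -0.002] shift [ 0.01  0.04 -1.34] target [0.378 0.325 0.375]
```

View pics/w7.png

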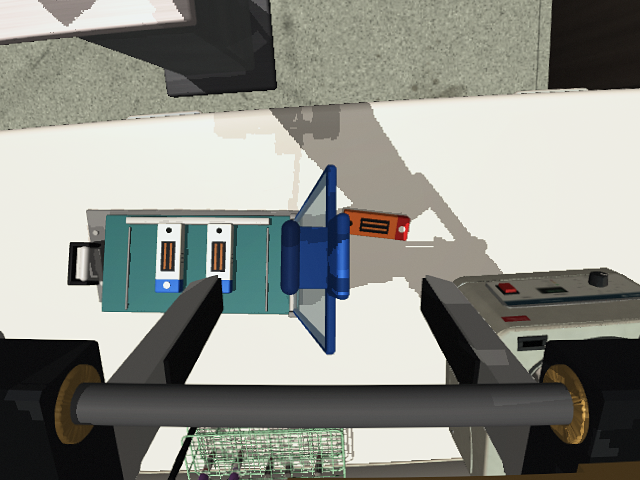

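Run:
```python
from h import *
s=snap("wrist");P=cloud(s)
for u in range(280,356,6): print(u,np.round(P[245,u],3),np.round(P[265,u],3),s[0][265,u])
```

```text
280 [0.461 0.256 0.037] [0.488 0.254 0.047] [ 72 128 127]
286 [0.373 0.3   0.35 ] [0.384 0.299 0.354] [22 40 78]
292 [0.373 0.304 0.351] [0.385 0.303 0.354] [28 48 90]
298 [0.373 0.307 0.349] [0.385 0.307 0.353] [18 34 68]
304 [0.375 0.311 0.345] [0.387 0.31  0.349] [ 29  61 121]
310 [0.375 0.315 0.343] [0.388 0.314 0.347] [ 28  60 120]
316 [0.376 0.318 0.343] [0.388 0.318 0.348] [ 29  60 120]
322 [0.376 0.322 0.343] [0.388 0.321 0.347] [ 26  58 118]
328 [0.377 0.326 0.341] [0.389 0.325 0.346] [ 27  58 117]
334 [0.371 0.33  0.362] [0.382 0.329 0.365] [21 46 97]
340 [0.368 0.333 0.374] [0.379 0.332 0.376] [ 41  89 177]
346 [0.368 0.337 0.373] [0.379 0.336 0.377] [ 38  82 167]
352 [0.479 0.36  0.001] [0.511 0.358 0.001] [162 153 140]
```

The tab's top edge is at y≈0.335 (pixel 343,245), with an inward lip to y≈0.30. I'll straddle it at y≈0.315 and push right.

```bash
python3 -m handwheel '[[[0,0,0],[0,-0.18,-0.4],0],[[0,0,0],[0,0,-0.5],0],[[0,0,0],[0,0,-0.4],0],[[0,0,0],[0,0,0],0]]'
python3 -m handwheel '[[[0,0,0],[0,-0.4,0],0],[[0,0,0],[0,-0.4,0],0],[[0,0,0],[0,-0.4,0],0],[[0,0,0],[0,-0.4,0],0],[[0,0,0],[0,-0.4,0],0]]'
python3 -m handwheel '[[[0,0,0],[0,-0.35,0],0],[[0,0,0],[0,0,0],0]]'
python3 - <<'E'
from h import *
s=snap("wrist");P=cloud(s);m=seg(s[0],P,(105,150,80),(125,255,255));T=P[m];T=T[T[:,2]>.33];print(len(T),np.percentile(T,[2,50,98],axis=0))
E
```

```text
time: 24.15
tool_pos: [0.377, 0.3122, 0.3752]
ee_rot: [-3.135, -0.008, 3.074]
wrist_force: [0.3, -0.6, 0.0]
width: 0.094
finger_force: 0.0
time: 24.65
tool_pos: [0.3776, 0.2126, 0.3798]
ee_rot: [-3.139, -0.001, 3.076]
wrist_force: [-0.1, -0.4, 0.9]
width: 0.0939
finger_force: 0.2
time: 24.85
tool_pos: [0.3777, 0.1946, 0.38]
ee_rot: [-3.139, -0.0, 3.073]
wrist_force: [-0.9, -0.1, -0.4]
width: 0.0941
finger_force: 0.0
5187 [[0.34505414 0.20004183 0.33174557]
 [0.37401853 0.22036783 0.34599394]
 [0.42373598 0.22908399 0.38007959]]
```

```bash
python3 -m handwheel '[[[0,0,0],[0,0,0.9],0],[[0,0,0],[0,0,0.9],0.5],[[0,0,0],[0,0,0.4],1],[[0,0,0],[0,0,0],1],[[0,0,0],[0,0,0],1]]'|tail -8
for i in 1 2 3 4 5 6 7; do python3 -m handwheel '[[[0,0,0],[0,0,0],1],[[0,0,0],[0,0,0],1],[[0,0,0],[0,0,0],1],[[0,0,0],[0,0,0],1],[[0,0,0],[0,0,0],1]]' >/dev/null; done
python3 - <<'E'
from h import *
st();s=snap("side");save(cv2.resize(s[0][60:330,120:480],(720,540)),"s8.png")
go(O+U*.057-V*.160+N*.14,deckrot())
E
```

```text
time: 25.4
tool_pos: [0.3778, 0.197, 0.4877]
ee_rot: [-3.138, -0.003, 3.077]
wrist_force: [-0.3, 0.1, 0.2]
width: 0.0658
finger_force: 0.0
28.9 [0.3776 0.1964 0.4878] [-3.138 -0.004  3.077] [-0.2 -0.2  0.7] 0.0002 0.0 [ 0.35 -0.09  1.03 -0.    2.21 -1.16]
turn [-0.012 -0.224 -0.001] shift [ 0.88 -4.34 -6.2 ] target [ 0.422 -0.021  0.178]
```

View pics/s8.png

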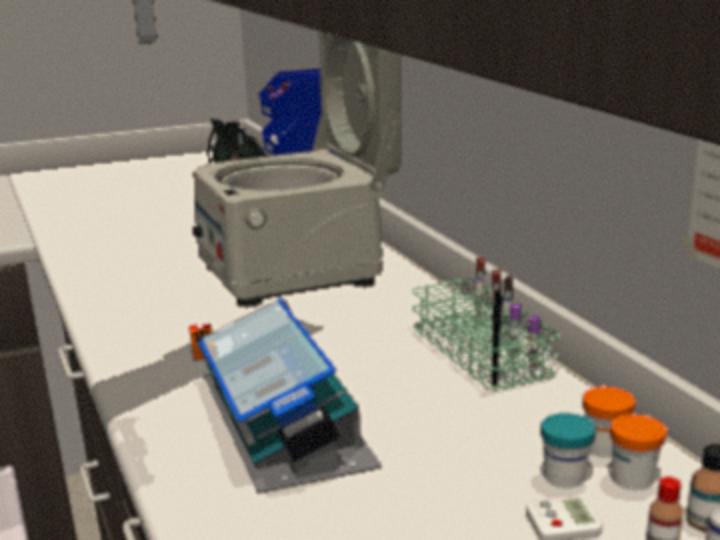

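The cover has come down to nearly ajar, with the tab at (293,403). I'll move over it.

```bash
python3 -m handwheel '[[[0,-0.045,0],[0.18,-0.87,-0.4],1],[[0,-0.045,0],[0.18,-0.87,-0.4],1],[[0,-0.045,0],[0.18,-0.87,-0.6],1],[[-0.006,-0.045,0],[0.18,-0.87,-0.8],1],[[-0.006,-0.044,0],[0.16,-0.87,-0.8],1]]'|tail -8
python3 -m handwheel '[[[0,0,0],[0,0,-0.8],1],[[0,0,0],[0,0,-0.8],1],[[0,0,0],[0,0,-0.8],1],[[0,0,0],[0,0,-0.7],1],[[0,0,0],[0,0,0],1]]'|tail -8
python3 - <<'E'
from h import *
s=snap("wrist");P=cloud(s);m=seg(s[0],P,(105,150,60),(125,255,255))
Q=(P[m]-O);D=np.c_[Q@U,Q@V,Q@N];D=D[(D[:,1]<-.13)&(D[:,1]>-.2)&(D[:,0]>0)&(D[:,0]<.12)];print(len(D),np.percentile(D,[3,50,97],axis=0) if len(D) else 0)
save(s[0],"w9.png")
st();go(O+U*.057-V*.160+N*.090,deckrot());go(O+U*.057-V*.160+N*.063,deckrot())
E
```

```text
time: 29.45
tool_pos: [0.4182, -0.0053, 0.3522]
ee_rot: [-3.141, 0.353, 3.079]
wrist_force: [0.5, -0.4, -0.5]
width: 0.0002
finger_force: 0.0
time: 29.95
tool_pos: [0.4141, -0.0034, 0.1904]
ee_rot: [3.14, 0.335, 3.077]
wrist_force: [-0.2, -0.0, -0.2]
width: 0.0003
finger_force: 0.0
4765 [[ 0.00510512 -0.17455707  0.05967953]
 [ 0.04637661 -0.14927802  0.06334794]
 [ 0.07465818 -0.13370111  0.06566829]]
30.0 [ 0.4165 -0.0037  0.195 ] [3.141 0.343 3.078] [0.8 0.1 1.2] 0.0001 0.0 [-0.18 -0.47  1.95  0.04  1.33 -1.69]
turn [-0.001 -0.004 -0.002] shift [ 0.44 -0.36 -1.29] target [ 0.439 -0.022  0.131]
turn [-0.001 -0.004 -0.002] shift [ 0.63 -0.37 -1.8 ] target [ 0.448 -0.022  0.105]
```

View pics/w9.png

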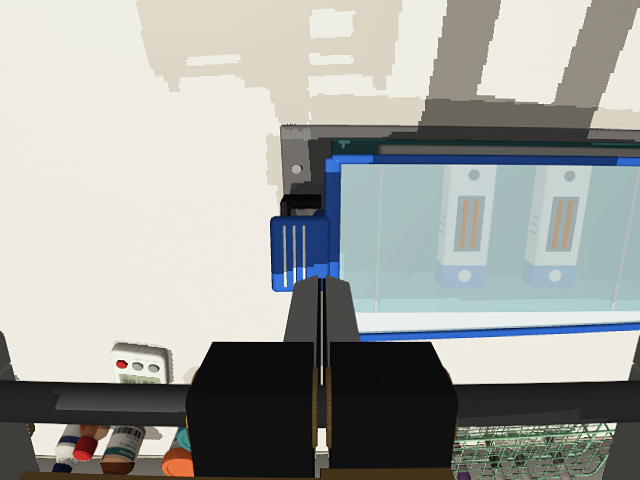

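The cover is ajar with the tab at (300,252), top about 62 mm over the deck; the cartridges are undisturbed under it. I'll press now.

```bash
python3 -m handwheel '[[[0,-0.004,0],[0.14,-0.12,-0.4],1],[[0,0,0],[0.15,-0.12,-0.4],1],[[0,0,0],[0.15,-0.1,-0.4],1],[[0,0,0],[0,0,0],1],[[0,0,0],[0,0,0],1]]'|head -4
python3 -m handwheel '[[[0,0,0],[0.04,0,-0.1],1],[[0,0,0],[0.04,0,-0.1],1],[[0,0,0],[0.03,0,-0.1],1]]' | head -4
python3 -m handwheel '[[[0,0,0],[0.03,0,-0.1],1],[[0,0,0],[0.03,0,-0.1],1],[[0,0,0],[0,0,0],1]]'|head -4
python3 - <<'E'
from h import *
st();z=(robot.get_obs()["tool_pos"]-O);print(z@U,z@V,z@N)
E
```

```text
time: 30.5
tool_pos: [0.4416, -0.0212, 0.1406]
ee_rot: [3.142, 0.358, 3.078]
wrist_force: [0.2, 0.6, -0.7]
time: 30.8
tool_pos: [0.4471, -0.0213, 0.1245]
ee_rot: [-3.141, 0.359, 3.079]
wrist_force: [0.5, -0.2, 1.4]
time: 31.1
tool_pos: [0.4483, -0.0207, 0.1122]
ee_rot: [3.141, 0.353, 3.078]
wrist_force: [-0.6, -0.4, 0.5]
31.1 [ 0.4483 -0.0207  0.1122] [3.141 0.353 3.078] [-0.6 -0.4  0.5] 0.0005 0.5 [-0.21 -0.35  2.03  0.06  1.11 -1.73]
0.0596870987052449 -0.15838491616909228 0.06945536246773698
```

```bash
python3 -m handwheel '[[[0,0,0],[0.02,0,-0.06],1],[[0,0,0],[0.01,0,-0.04],1],[[0,0,0],[0,0,0],1]]'|head -4
python3 -m handwheel '[[[0,0,0],[0.01,0,-0.05],1],[[0,0,0],[0,0,-0.03],1],[[0,0,0],[0,0,0],1]]'|head -4
python3 - <<'E'
from h import *
z=(robot.get_obs()["tool_pos"]-O);print(z@U,z@V,z@N)
E
```

```text
time: 31.4
tool_pos: [0.4492, -0.0208, 0.1113]
ee_rot: [-3.141, 0.353, 3.079]
wrist_force: [-22.5, 2.2, 25.9]
time: 31.7
tool_pos: [0.4498, -0.0208, 0.1106]
ee_rot: [-3.141, 0.354, 3.08]
wrist_force: [-36.5, 3.5, 44.8]
0.060492252904780275 -0.15839749000694314 0.06748281621706544
```

```bash
python3 -m handwheel '[[[0,0,0],[-0.05,0,0.15],1],[[0,0,0],[-0.15,0,0.4],1],[[0,0,0],[-0.2,0,0.6],1],[[0,0,0],[-0.2,0,0.6],1],[[0,0,0],[0,0.4,0.4],1]]'|head -4
python3 -m handwheel '[[[0,0,0],[0,0.6,0.3],1],[[0,0,0],[0,0.6,0],1],[[0,0,0],[0,0,0],1],[[0,0,0],[0,0,0],1],[[0,0,0],[0,0,0],1]]'|head -4
python3 - <<'E'
from h import *
s=snap("wrist");P=cloud(s);m=seg(s[0],P,(105,150,60),(125,255,255));save(s[0],"w10.png")
Q=(P[m]-O);D=np.c_[Q@U,Q@V,Q@N];D=D[(D[:,1]<-.13)&(D[:,1]>-.2)&(D[:,0]>0)&(D[:,0]<.12)];print(len(D),np.percentile(D,[3,50,97],axis=0))
s=snap("side");save(s[0],"s10.png")
E
```

```text
time: 32.2
tool_pos: [0.4205, -0.0023, 0.2131]
ee_rot: [-3.141, 0.357, 3.074]
wrist_force: [0.8, -0.9, -0.6]
time: 32.7
tool_pos: [0.4204, 0.0583, 0.2253]
ee_rot: [-3.141, 0.353, 3.077]
wrist_force: [0.6, -0.1, 1.1]
4332 [[ 0.00687007 -0.17453721  0.04144967]
 [ 0.05407137 -0.1445      0.04378734]
 [ 0.11023273 -0.1339079   0.04568388]]
```

View pics/w10.png

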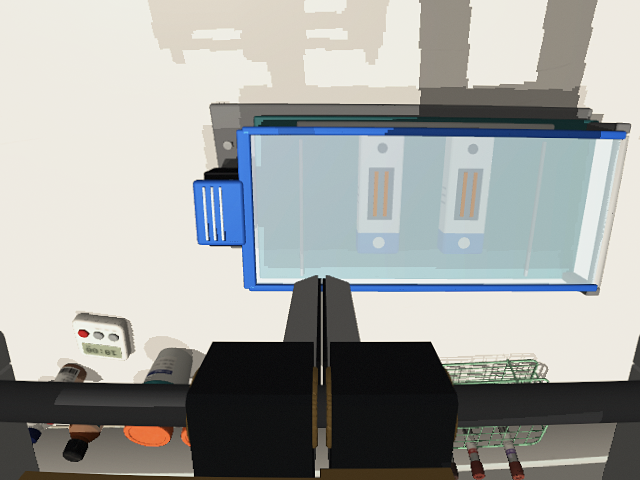

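View pics/s10.png

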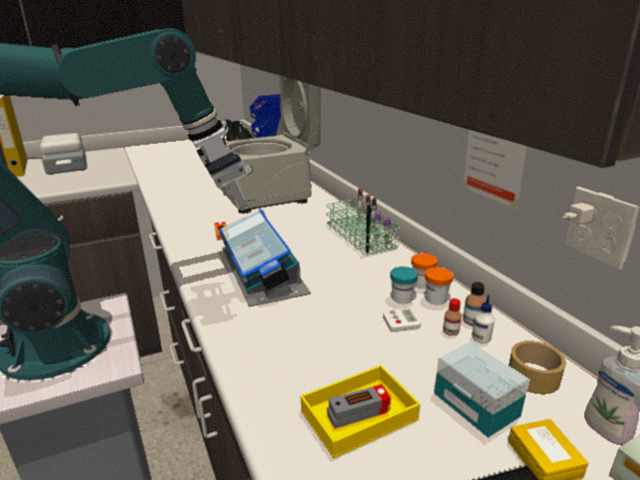

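The tab is now about 20 mm lower, at (218,212), and stays down, so the catch holds the cover shut. Both cartridges show under it, the spents are in the tray at (360,408), and the cup and bottle stand.

```bash
python3 -c "
from bench import robot
print(robot.close_job())"
```

```text
the job is handed in; nothing more can be done
None
```

I've handed the job in: both spent cartridges are stacked in the yellow tray, both new cartridges I could find lie vent-up against the cleat, and the cover stayed down after I pressed its tab. The cup and bottle are still standing.

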